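# Ready the rapid-test incubator: cartridge in, timer to 5

## Robot

A 6-joint arm with a two-finger parallel gripper is mounted at the origin on the work surface. World frame = base frame: x ahead of the robot, y to its left, z up, the work surface at z = 0. Lengths are in mm, angles in rad, forces in N, time in s.
With the tool pointing down it reaches from about 275 to 750 mm from the base axis. Payload 10.2 kg.
Tool frame: the origin (TCP) lies at the very end of the fingers, on their centre line; the grasp point (between the pads) lies 19 mm behind it; z points along the fingers, y is the line along which they close (so a half turn about z gives the same grasp; the last joint's range is limited). The gripper opens to 85 mm and grips with 20 to 120 N. Pads are 22 mm wide; open, the fingers measure 114 mm over their backs; the gripper's body (76 mm by 85 mm) begins 54 mm behind the grasp point. The pads swing forward as they close: fully open they stand 13 mm farther back than shut.
Start: joints at [1.088, 0.313, 1.498, -0, 1.331, -0.223], TCP at [134.878, 507.384, 231.294] pointing down, gripper open.
Joint ranges: [-2.94, 2.94], [-0.97, 2.17], [0.19, 2.56], [-1.23, 4.37], [0.02, 3.11], [-2.88, 2.88]. Speed limits (rad/s): [2.39, 2.39, 3.01, 3.14, 3.14, 3.14].

## Interface

Orientations are given as a unit quaternion [w, x, y, z].
In Python, from rig import monitor, eyes, job gives the robot as it stands. The module is installed in compiled form; this text tells all that it offers.
- The arm moves only by the tool send_rows, never from a script. Its argument "targets" is one flat list of numbers, 7 for each row, row after row: the turn, a rotation vector about the tool's x, y, z in degrees, then the shift along the tool's x, y, z in units of 60 mm (1.0 is 60 mm), then the opening, from -1 (shut) to 1 (fully open), so that 0 is half open. A call has 1 to 5 rows; each row shifts and turns the commanded pose from where the row before left it, along the tool's axes as they then stand; what a row does not reach is not made up. A row lasts 1/8 s, in which the tool goes at most 62.5 mm and 10.7 degrees, less where a joint would pass 70% of its speed; a pose out of reach is approached as far as the arm can. A call is refused whole if a number of a shift passes 1 or a number of a turn 10.7, either way. A call with a gripper value outside its range is refused whole. The fingers move at their own pace and stop on an object; "newtons" is the grip in N (left out, the last holds). Time passes only in rows, so rows that do not move let the fingers close. It gives the time, the measured TCP pose, the force, the opening and the grip force at its end, in the units of the state.
- monitor.sense(): the state, without advancing time (a new reading comes with each control period).
- eyes.capture(name): name is "scene" or "side" or "wrist"; returns a dict with "img" (384x512x3 uint8, red, green, blue), "K" (3x3 intrinsics, pixels), "R" (3x3) and "t" (3): a world point X has camera coordinates R X + t. Camera axes: x right, y down, z forward; pixel columns grow to the right and rows downward; lengths in mm; the calibration is good to about 2 mm. A picture is of the moment at which its call begins. There is no depth.
- job.finish_job(): hands the job in; it is judged then, once.
The state is a dict: "time_s": time; "joints": joint angles; "dq": joint speeds; "tau": joint torques, N m; "eef_pos": TCP position; "ee_rot": TCP orientation; "force": force on the tool from outside, world axes, zero at the start; "wrist_torque": the same for the moment, N m; "grip_width": opening from 0.0 (shut) to 1.0 (fully open); "grip_force": force on a finger pad.
Only numpy, scipy, OpenCV 4.12 (cv2) and the standard library are available. Lean on these libraries where they do the work, as an engineer would, in place of code of your own. Each camera call takes 0.05 s, during which the arm holds its last target. There are 200 camera calls.

## Task

Get the rapid-test incubator ready for a five-minute run: lay the thick test cartridge in the matching pocket on the incubator's deck, the right way round and fully down, and roll the timer thumbwheel until the 5 has clicked in on top, in line with the white index marks. Do not knock over or push aside the other things on the bench.

Things in the scene. Friction and masses are not known exactly. Their poses are not given: they have to be found in the camera images.
- incubator: rapid-test incubator, fixed: low beige case 200 mm deep (x), 260 mm wide (y), flat grey-blue deck 66 mm above the bench; nothing but the wheel stands more than 3 mm above the deck. Origin: centre of its underside; z up; -x is its front (operator's side), roughly towards the robot (yaw within 0.25 rad). Cartridge pocket in the left half of the deck (+y), timer wheel in the right half (-y)
- pocket (a point): centre of the cartridge pocket, 10 mm above its floor: where cartridge_mid lies when seated. Recess 8 mm deep, level floor, in an aluminium block flush with the deck (66 mm up). In plan the cartridge's outline with 2.5 mm to spare all round: wide part 75 (x) by 41 mm (y) at the +x end, narrow part 30 by 23 mm for the tab at the -x end (operator's side). Axes as the incubator's
- pocket_tab (a point): where cartridge_tab lies when the cartridge is seated: 35 mm to -x of point pocket, same height. Axes as the incubator's
- cartridge_mid (a point): centre (half-way up and along) of the loose test cartridge: slate-grey plastic paddle 100 mm long (x), 20 mm thick, about 60 g. Its +x 70 mm are a block 36 mm wide (block's centre 15 mm to +x of this point) with a round dark well on top; its -x 30 mm a grip tab 18 mm wide. Lies flat, top up, x axis (tab to block) within 1.2 rad of world x, z up. Seated, its top stands 12 mm above the deck
- cartridge_tab (a point): point in the cartridge's grip tab, 35 mm to -x of cartridge_mid, half-way up. Axes as cartridge_mid
- wheel_top (a point): highest point of the timer wheel's black ribbed band, mid-width, 78 mm above the bench, 12 mm above the deck; fixed, axes as the incubator's. The wheel stands on edge, axle along y 36 mm below. Ribbed band: radius 36, 18 mm wide, 30 low ribs. White number band beside it (+y): radius 32, 19 mm wide, black figures 0 to 9; the one on top, in line with two white marks on the deck, is set
- timer (a joint): angle of the timer wheel: 0 with the 0 on top, 0.628 rad more each number (5: 3.14; 9: 5.65, a stop at each end). It grows as the wheel's top is pushed to the incubator's +x, away from the operator: 22.6 mm of rim a number. A sprung catch draws it to the nearest whole number; about 2 N along the rim carries it over to the next; let go, it stays. Starts on 0, 1, 2 or 3
- strip_can: black test-strip canister with a paper label, standing upright, 48 mm diameter, 100 mm tall, loose; origin at the centre of its underside, z up. Leave it
- dropper: small amber dropper bottle with an orange cap, standing upright, 30 mm diameter, 72 mm tall, loose; origin at the centre of its underside, z up. Leave it
- slide_box: flat dark blue box for microscope slides, 98 by 82 by 34 mm, loose; origin at the centre of its underside. Leave it
- flat_cassette: thin white used test cassette, 72 by 22 by 6 mm, plain rectangle, loose; not the one to load; origin at the centre of its underside. Leave it
- forceps: steel forceps lying flat, 150 mm long, 6 mm high, loose; origin near its middle, on the bench. Leave it
- beaker: empty glass beaker standing upright, 64 mm diameter, 70 mm tall, loose; origin at the centre of its underside, z up. Leave it

How it is judged (in metres and radians):
At the end, for the whole second after the job is handed in: The wheel rests with the 5 on top (joint timer within 0.2 rad of 3.14). The cartridge lies flat in its pocket, tab to the operator: cartridge_mid and cartridge_tab within 6 mm of pocket and pocket_tab seen from above, at most 2.5 mm above pocket, tilt under 0.06 rad (value of joint timer between 2.9416 and 3.3416 rad and horizontal distance between cartridge_mid and pocket below 0.006 m and horizontal distance between cartridge_tab and pocket_tab below 0.006 m and z of cartridge_mid in the frame of pocket between -0.003 and 0.0025 m and angle between cartridge_mid's own z axis and vertical below 0.06 rad); the robot touches nothing.
It fails at once if a bystander (canister, dropper bottle, slide box, flat cassette, forceps or beaker) is pushed more than 40 mm (distance of any of strip_can, dropper, slide_box, flat_cassette, forceps, beaker from where it was at the start of the episode above 0.04 m).
It fails at once if the canister, dropper bottle or beaker is knocked over (angle between any of strip_can, dropper, beaker's own z axis and vertical above 0.5 rad).
It also fails if it takes over 58 s, if anything falls off the work surface, if the arm or the gripper's body presses on something with over 40 N, if the wrist force passes 120 N, or if a joint passes its speed limit or range.

## Working session

There is one attempt and no reset: what is moved stays moved. The work goes in short steps, Python scripts to look and compute and a tool call to move; the robot and the scene stay as the last step left them, time stands still between calls to the robot, and variables do not carry over. Pictures are saved under pics/ and viewed, at most 10 in all, crops included, and the job is handed in when it is done.

Besides the shell and the picture viewer there is one more tool, called after ">>>" as name(argument=value, ...), one argument or row to a line, values as JSON. send_rows: Moves the arm, as the interface text tells. Its arguments: {"type":"object","properties":{"targets":{"type":"array","items":{"type":"number"}},"newtons":{"type":"number"}},"required":["targets"]}

```bash
mkdir -p pics; cat > h.py <<'E'
import numpy as np, cv2
from rig import monitor, eyes, job
def snap(n,f):
    c=eyes.capture(n); cv2.imwrite(f'pics/{f}.png',cv2.cvtColor(c['img'],cv2.COLOR_RGB2BGR))
    np.savez(f'pics/{f}.npz',**c); return c
def ray(f,u,v,z):
    c=np.load(f'pics/{f}.npz'); R,t=c['R'],c['t']
    d=R.T@np.linalg.solve(c['K'],[u,v,1]); o=-R.T@t
    return o+d*(z-o[2])/d[2]
def proj(f,X):
    c=np.load(f'pics/{f}.npz'); p=c['K']@(c['R']@np.array(X)+c['t']); return p[:2]/p[2]
E
python3 - <<'E'
from h import *
a=snap('scene','s1');b=snap('side','d1')
for n in 's1','d1':
    c=np.load(f'pics/{n}.npz'); print(-c['R'].T@c['t'],c['R'][2],c['K'][0,0])
    im=cv2.imread(f'pics/{n}.png'); cv2.imwrite(f'pics/{n}b.png',cv2.resize(im,(800,600),interpolation=cv2.INTER_CUBIC))
print(monitor.sense())
E
```

```text
[1084.16007298 -575.46077437  752.74872081] [-0.50183788  0.55045191 -0.6672042 ] 364.8055849559521
[ 499.46454406 -895.59056653  871.8839939 ] [ 0.06776877  0.73994433 -0.66924568] 381.30036093349
{'time_s': 0.1, 'joints': array([ 1.08757528e+00,  3.13399869e-01,  1.49832210e+00,  1.62802219e-05,
        1.33101663e+00, -2.23433269e-01]), 'dq': array([ 0.00031979,  0.00083432, -0.00334883,  0.00011054, -0.00010733,
        0.00139491]), 'tau': array([ 2.31857957e-03, -4.12897754e+01, -2.60143715e+01, -1.70633434e-04,
        2.96828533e-03,  1.06750491e-05]), 'eef_pos': array([134.7803066 , 507.17872492, 230.80401166]), 'ee_rot': array([-2.05678785e-04,  1.29530826e-01,  9.91575230e-01, -5.34843305e-04]), 'force': array([ 0.79610294, -0.12728241, -0.31153483]), 'wrist_torque': array([-0.01652499,  0.01930796, -0.03156994]), 'grip_force': 0.0, 'grip_width': 1.001553277631171}
```

View pics/s1b.png

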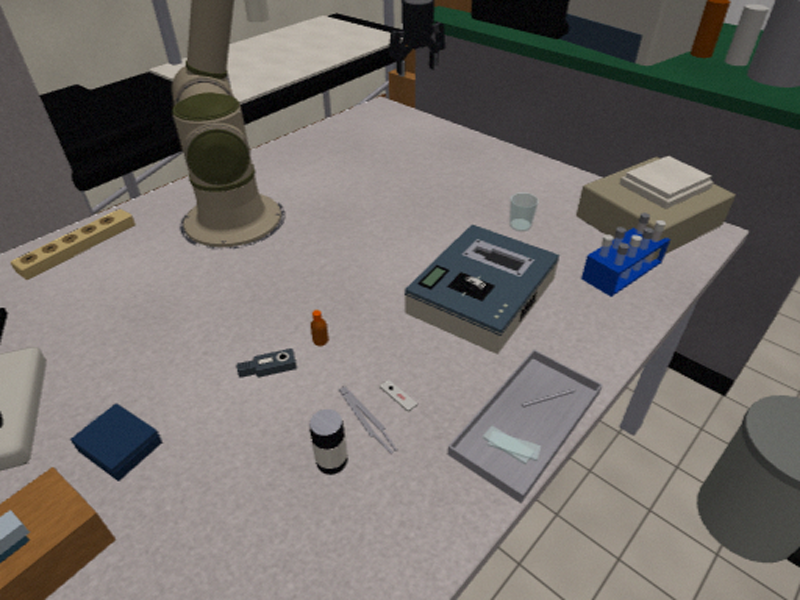

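View pics/d1b.png

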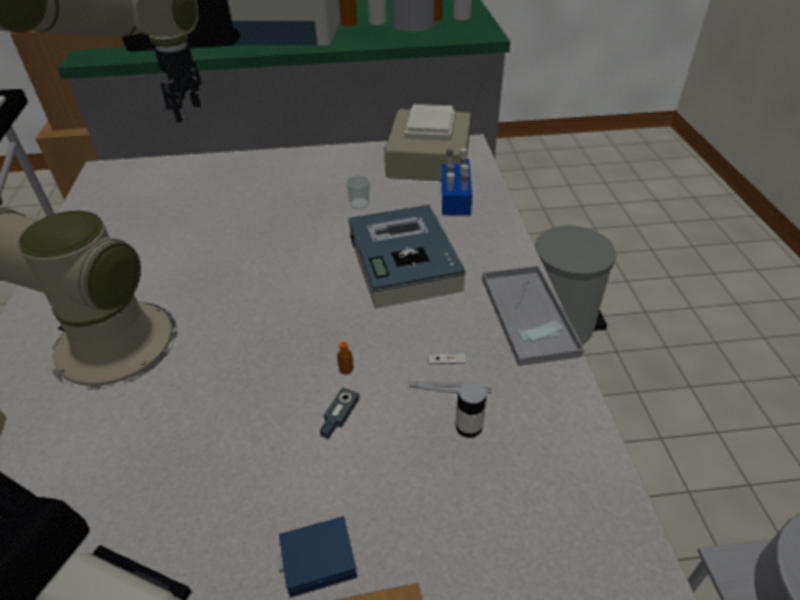

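The scene view shows the cartridge at about (268,363), with its tab to the left at (240,369). The dropper is right behind it at (319,330), and the incubator deck corners are (475,226), (559,260), (497,345) and (406,291). The side view agrees: cartridge tab at (325,431), block end at (350,393).

```bash
python3 - <<'E'
from h import *
k=.64
def r(f,l,z):
    for u,v in l: print(f,(u,v),ray(f,u*k,v*k,z).round(0)[:2])
r('s1b'[:2],[(475,226),(559,260),(497,340),(406,289)],66)
r('d1',[(349,217),(432,207),(463,267),(375,290)],66)
print('cart');r('s1',[(238,367),(258,363),(295,356),(283,356)],20);r('d1',[(325,431),(350,393),(344,398)],20)
print('pocket');r('s1',[(465,247),(530,267)],66);r('d1',[(368,232),(427,228)],66)
print('wheel');r('s1',[(472,284)],78);r('d1',[(410,254)],78)
print('dropper,can,beaker,forceps,cass');r('s1',[(319,343),(331,468),(522,226)],0);r('d1',[(346,371),(470,431),(359,205),(410,383),(490,388),(447,359)],0)
E
```

```text
s1 (475, 226) [503. 285.]
s1 (559, 260) [700. 301.]
s1 (497, 340) [740.  34.]
s1 (406, 289) [535.  30.]
d1 (349, 217) [494. 281.]
d1 (432, 207) [695. 297.]
d1 (463, 267) [726.  63.]
d1 (375, 290) [535.  14.]
cart
s1 (238, 367) [ 424. -279.]
s1 (258, 363) [ 442. -250.]
s1 (295, 356) [ 477. -196.]
s1 (283, 356) [ 461. -211.]
d1 (325, 431) [ 423. -285.]
d1 (350, 393) [ 470. -208.]
d1 (344, 398) [ 459. -218.]
pocket
s1 (465, 247) [535. 210.]
s1 (530, 267) [670. 243.]
d1 (368, 232) [535. 216.]
d1 (427, 228) [671. 213.]
wheel
s1 (472, 284) [626. 112.]
d1 (410, 254) [618. 107.]
dropper,can,beaker,forceps,cass
s1 (319, 343) [ 467. -135.]
s1 (331, 468) [ 680. -298.]
s1 (522, 226) [529. 442.]
d1 (346, 371) [ 464. -138.]
d1 (470, 431) [ 673. -301.]
d1 (359, 205) [522. 429.]
d1 (410, 383) [ 582. -182.]
d1 (490, 388) [ 728. -212.]
d1 (447, 359) [ 661. -131.]
```

```bash
cat >> h.py <<'E'
from scipy.spatial.transform import Rotation as Ro
def plan(p,head=None):
    s=monitor.sense(); q=s['ee_rot']; R=Ro.from_quat([*q[1:],q[0]])
    d=R.inv().apply(np.array(p)-s['eef_pos'])/60
    M=R.as_matrix(); h=np.degrees(np.arctan2(M[1,1],M[0,1]))
    out=''
    if head is not None:
        g=np.radians(head); y=np.array([np.cos(g),np.sin(g),0]); z=np.array([0,0,-1.]); T=np.c_[np.cross(y,z),y,z]
        out=np.degrees(Ro.from_matrix(M.T@T).as_rotvec()).round(1)
    print('pos',s['eef_pos'].round(1),'head',round(h,1),'shift60',d.round(3),'turn',out,'F',s['force'].round(1),'t',s['time_s'],'w',round(s['grip_width'],2))
E
python3 - <<'E'
from h import *
plan([530,150,330],96)
E
```

```text
pos [134.8 507.2 230.8] head 75.1 shift60 [-7.895 -4.063 -1.651] turn [ -0.1  -0.  -20.9] F [ 0.8 -0.1 -0.3] t 0.1 w 1.0
```

>>> send_rows(
  targets=[0,0,0,-0.79,-0.41,-0.17,-1,0,0,0,-0.79,-0.41,-0.17,-1,0,0,0,-0.79,-0.41,-0.17,-1,0,0,0,-0.79,-0.41,-0.17,-1,0,0,0,-0.79,-0.41,-0.17,-1],
)

```text
time_s: 0.72
eef_pos: [333.3, 326.2, 282.5]
ee_rot: [-0.0, 0.13, 0.992, -0.0]
force: [1.2, 1.1, -0.3]
grip_width: 0.003
grip_force: 0.0
```

>>> send_rows(
  targets=[0,0,0,-0.79,-0.41,-0.17,-1,0,0,0,-0.79,-0.41,-0.17,-1,0,0,0,-0.79,-0.41,-0.17,-1,0,0,0,-0.79,-0.41,-0.17,-1,0,0,0,-0.79,-0.41,-0.17,-1],
)

```text
time_s: 1.35
eef_pos: [530.8, 146.5, 333.4]
ee_rot: [-0.0, 0.13, 0.992, -0.0]
force: [0.0, 0.7, 0.7]
grip_width: -0.002
grip_force: 0.0
```

>>> send_rows(
  targets=[0,0,-10.4,0,0,0,-1,0,0,-10.4,0,0,0,-1,0,0,0,0,0,0,-1,0,0,0,0,0,0,-1],
)

```text
time_s: 1.85
eef_pos: [529.7, 148.0, 333.2]
ee_rot: [-0.0, -0.05, 0.999, -0.0]
force: [0.4, 0.0, 0.2]
grip_width: 0.0
grip_force: 0.0
```

```bash
python3 - <<'E'
from h import *
plan([530,150,330],96)
c=snap('wrist','w1'); print(-c['R'].T@c['t'],c['R'],c['K'][0,0])
cv2.imwrite('pics/w1b.png',cv2.resize(cv2.imread('pics/w1.png'),(800,600),interpolation=cv2.INTER_CUBIC))
E
```

```text
pos [529.7 148.  333.2] head 95.7 shift60 [-0.009  0.033  0.053] turn [ 0.  -0.  -0.3] F [0.4 0.  0.2] t 1.85 w 0.0
[461.73635529 141.35255184 474.82360514] [[-9.94991975e-02  9.95037469e-01 -5.87099709e-04]
 [ 9.59209283e-01  9.60734140e-02  2.65871117e-01]
 [ 2.64608128e-01  2.58908113e-02 -9.64008405e-01]] 330.7240960504517
```

View pics/w1b.png

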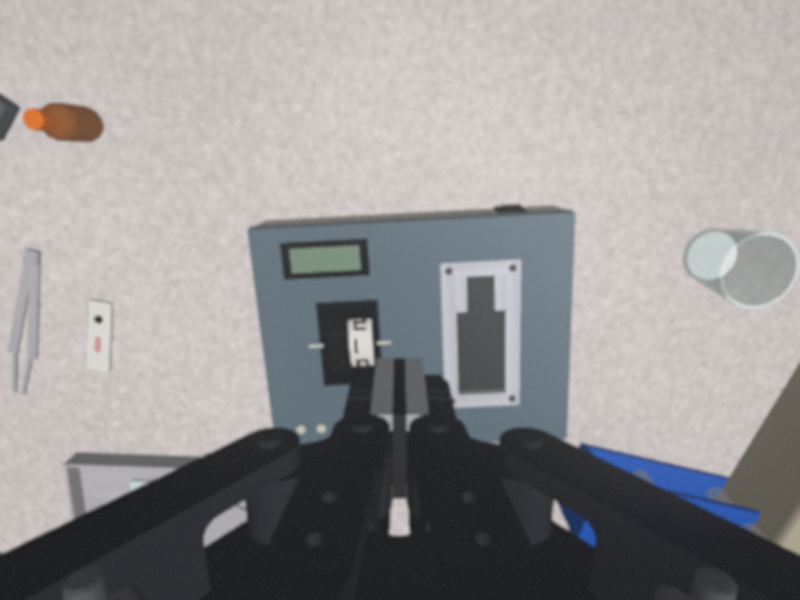

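The wrist view shows the 1 set, with the index marks at (316,346) and (384,343). The pocket runs from its tab end at (481,276) to its far end at (482,393). I'll enlarge a crop to read these edges better.

```bash
python3 - <<'E'
from h import *
im=cv2.imread('pics/w1.png')[128:275,150:375]; cv2.imwrite('pics/w1c.png',cv2.resize(im,(788,515),interpolation=cv2.INTER_CUBIC)) # 3.5x
E
```

```text
(no output)
```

View pics/w1c.png

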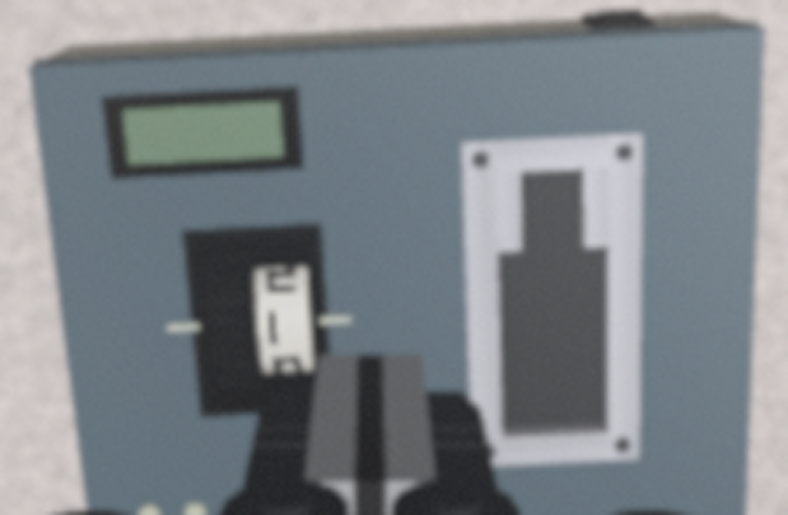

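The crop shows the recess corners at (522,172), (583,170), (504,436) and (607,431), and the index marks' midpoint at (260,324). The set figure is the 1, so the wheel needs +4 steps.

```bash
python3 - <<'E'
from h import *
f=lambda u,v,z:ray('w1',150+u/3.5-.36,128+v/3.5-.36,z)[:2]
a=f(552.5,171,66);b=f(555.5,433.5,66);print('tab end',a,'block end',b,np.linalg.norm(b-a))
ax=(b-a)/np.linalg.norm(b-a);print('mid',(a+b)/2,'yaw',np.degrees(np.arctan2(ax[1],ax[0])))
c=[f(*p,66) for p in((462,142),(643,133),(640,460),(466,466))]; print('alu',np.round(c,1),np.mean(c,0))
d=[f(*p,66) for p in((35,64),(760,30))];e=d[1]-d[0];print('front edge',d,np.linalg.norm(e),np.degrees(np.arctan2(-e[0],e[1])))
m1=f(183,328,66);m2=f(335,320,66);e=m2-m1;print('marks',m1,m2,np.degrees(np.arctan2(-e[0],e[1])))
print('1 glyph',f(273,326,75), 'numband',f(257,320,74),f(312,318,74))
E
```

```text
tab end [549.70586399 216.56469523] block end [652.6176931 232.4134993] 104.12506499683738
mid [601.16177855 224.48909727] yaw 8.754980952591458
alu [[542.3 182.7]
 [532.6 246.9]
 [660.5 266.7]
 [669.8 199.7]] [601.31198124 223.9923349 ]
front edge [array([529.48830404,  29.09840409]), array([492.21496869, 281.77450279])] 255.410478214437 8.391428346754076
marks [623.59818709  86.80832237] [614.7085025  143.42174553] 8.923962282693129
1 glyph [615.95085135 120.90243913] numband [614.57863629 114.80766669] [611.77990844 134.88837861]
```

>>> send_rows(
  targets=[0,0,-2.9,0,0,0,-1,0,0,0,0,0,0,-1],
)

```text
time_s: 2.15
eef_pos: [529.7, 148.0, 333.3]
ee_rot: [-0.0, -0.076, 0.997, -0.0]
force: [0.7, 1.1, 0.3]
grip_width: 0.002
grip_force: 0.0
```

```bash
python3 - <<'E'
from h import *
plan([608.5,104.2,90],98.6)
E
```

```text
pos [529.7 148.  333.3] head 98.7 shift60 [-1.188 -0.92   4.055] turn [-0.  -0.   0.1] F [0.7 1.1 0.3] t 2.15 w 0.0
```

>>> send_rows(
  targets=[0,0,0,-0.24,-0.18,0.81,-1,0,0,0,-0.24,-0.18,0.81,-1,0,0,0,-0.24,-0.19,0.81,-1,0,0,0,-0.24,-0.19,0.81,-1,0,0,0,-0.23,-0.18,0.81,-1],
)

```text
time_s: 2.78
eef_pos: [609.2, 104.0, 88.8]
ee_rot: [0.0, -0.076, 0.997, -0.0]
force: [0.8, 0.6, 0.2]
grip_width: 0.0
grip_force: 0.0
```

>>> send_rows(
  targets=[0,0,0,0,0,0.1,-1,0,0,0,0,0,0.05,-1,0,0,0,0,0,0.03,-1],
)

```text
time_s: 3.15
eef_pos: [609.3, 104.7, 81.6]
ee_rot: [0.002, -0.077, 0.997, -0.0]
force: [0.1, 1.3, -0.1]
grip_width: -0.003
grip_force: 0.0
```

>>> send_rows(
  targets=[0,0,0,0,0,0,-1],
)

```text
time_s: 3.28
eef_pos: [609.1, 104.6, 80.9]
ee_rot: [0.001, -0.077, 0.997, -0.0]
force: [0.3, -0.2, 0.4]
grip_width: -0.001
grip_force: 0.0
```

>>> send_rows(
  targets=[0,0,0,0,0,0.03,-1,0,0,0,0,0,0,-1],
)

```text
time_s: 3.52
eef_pos: [608.8, 104.3, 77.8]
ee_rot: [0.0, -0.077, 0.997, 0.0]
force: [0.1, 0.3, 0.3]
grip_width: 0.0
grip_force: 0.0
```

>>> send_rows(
  targets=[0,0,0,0,0,0.03,-1,0,0,0,0,0,0,-1],
)

```text
time_s: 3.78
eef_pos: [609.2, 104.3, 77.0]
ee_rot: [0.001, -0.077, 0.997, -0.0]
force: [-3.7, 0.5, 8.5]
grip_width: 0.001
grip_force: 3.9
```

>>> send_rows(
  targets=[0,0,0,0,0,0.02,-1,0,0,0,0,0,0,-1],
)

```text
time_s: 4.03
eef_pos: [609.5, 104.3, 76.9]
ee_rot: [0.001, -0.077, 0.997, -0.0]
force: [-4.7, -0.1, 14.2]
grip_width: 0.004
grip_force: 7.3
```

>>> send_rows(
  targets=[0,0,0,-0.1,0,0,-1,0,0,0,-0.1,0,0,-1],
)

```text
time_s: 4.28
eef_pos: [622.1, 106.3, 77.5]
ee_rot: [0.002, -0.077, 0.997, -0.0]
force: [-2.3, 0.9, 14.5]
grip_width: 0.0
grip_force: 7.7
```

>>> send_rows(
  targets=[0,0,0,-0.1,0,0,-1,0,0,0,-0.1,0,0,-1],
)

```text
time_s: 4.53
eef_pos: [633.3, 108.0, 76.5]
ee_rot: [0.001, -0.077, 0.997, -0.0]
force: [-4.6, -0.8, 10.5]
grip_width: -0.001
grip_force: 5.1
```

>>> send_rows(
  targets=[0,0,0,0,0,0,-1],
)

```text
time_s: 4.65
eef_pos: [634.0, 108.1, 76.3]
ee_rot: [0.002, -0.077, 0.997, -0.0]
force: [1.5, 0.7, 7.3]
grip_width: -0.003
grip_force: 3.9
```

>>> send_rows(
  targets=[0,0,0,0,0,-0.25,-1,0,0,0,0.22,0,0,-1,0,0,0,0.22,0,0,-1,0,0,0,0,0,0,-1],
)

```text
time_s: 5.15
eef_pos: [606.1, 103.9, 90.4]
ee_rot: [-0.0, -0.077, 0.997, -0.0]
force: [0.7, -0.5, 0.8]
grip_width: 0.002
grip_force: 0.0
```

```bash
python3 - <<'E'
from h import *
plan([608.5,104.2,77],98.6)
snap('wrist','w2')
im=[cv2.imread('pics/w2.png')]
cv2.imwrite('pics/w2b.png',im[0])
snap('side','d2')
u,v=proj('d2',[615,115,75]).astype(int); c=cv2.imread('pics/d2.png')[v-40:v+40,u-55:u+55]
a=cv2.resize(im[0],(800,600)); a[:240,:330]=cv2.resize(c,(330,240),interpolation=cv2.INTER_CUBIC); cv2.imwrite('pics/w2b.png',a)
E
```

```text
pos [606.1 103.9  90.4] head 98.8 shift60 [-0.04  -0.001  0.223] turn [-0.  -0.   0.2] F [ 0.7 -0.5  0.8] t 5.15 w 0.0
```

View pics/w2b.png

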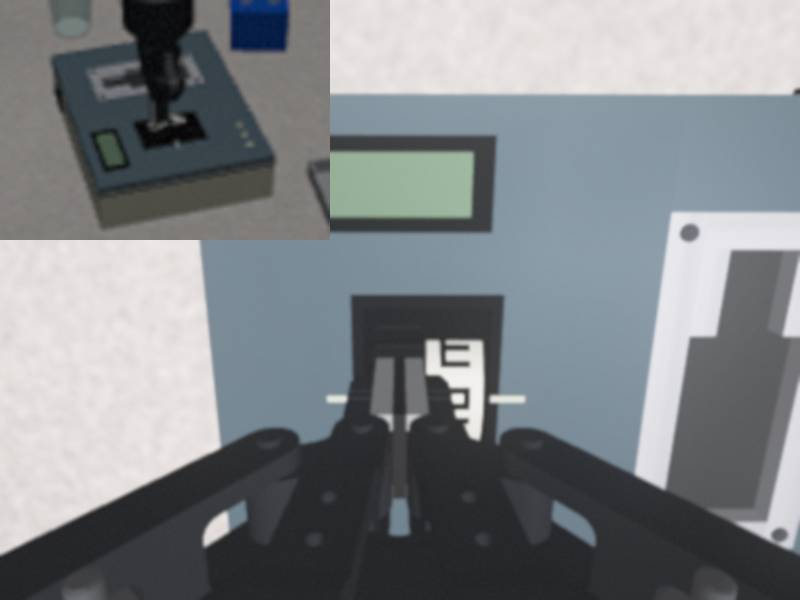

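The side inset is too small to read. In the wrist view a 3 (upside down, looking like an E) has come up behind the index line at (457,352), so the 2 is now set. One stroke moves one number, so I'll repeat it.

>>> send_rows(
  targets=[0,0,0,-0.04,0,0.2,-1,0,0,0,0,0,0.05,-1,0,0,0,0,0,0,-1],
)

```text
time_s: 5.62
eef_pos: [610.1, 104.3, 76.7]
ee_rot: [0.002, -0.077, 0.997, -0.0]
force: [-4.0, -0.2, 19.2]
grip_width: -0.002
grip_force: 9.3
```

>>> send_rows(
  targets=[0,0,0,-0.1,0,0,-1,0,0,0,-0.1,0,0,-1],
)

```text
time_s: 5.88
eef_pos: [622.7, 106.2, 77.5]
ee_rot: [0.003, -0.077, 0.997, -0.0]
force: [-1.4, 0.5, 20.5]
grip_width: 0.0
grip_force: 9.8
```

>>> send_rows(
  targets=[0,0,0,-0.1,0,0,-1,0,0,0,-0.1,0,0,-1,0,0,0,0,0,0,-1],
)

```text
time_s: 6.25
eef_pos: [634.7, 108.1, 76.2]
ee_rot: [0.003, -0.077, 0.997, -0.0]
force: [1.6, 0.4, 11.3]
grip_width: 0.003
grip_force: 5.7
```

>>> send_rows(
  targets=[0,0,0,0,0,-0.25,-1,0,0,0,0.2,0,0,-1,0,0,0,0.2,0,0,-1,0,0,0,0,0,0,-1],
)

```text
time_s: 6.75
eef_pos: [608.4, 104.3, 89.6]
ee_rot: [-0.0, -0.077, 0.997, 0.0]
force: [-0.4, 0.9, 0.3]
grip_width: -0.0
grip_force: 0.0
```

```bash
python3 - <<'E'
from h import *
plan([608.5,104.2,77],98.6)
snap('wrist','w3')
E
```

```text
pos [608.4 104.3  89.6] head 98.8 shift60 [-0.001 -0.001  0.211] turn [ 0.  -0.1  0.2] F [-0.4  0.9  0.3] t 6.75 w -0.0
```

>>> send_rows(
  targets=[0,0,0,0,0,0.2,-1,0,0,0,0,0,0.05,-1,0,0,0,0,0,0,-1],
)

```text
time_s: 7.18
eef_pos: [610.0, 104.3, 76.7]
ee_rot: [0.002, -0.077, 0.997, -0.0]
force: [-4.8, -0.4, 19.5]
grip_width: 0.0
grip_force: 9.5
```

>>> send_rows(
  targets=[0,0,0,-0.1,0,0,-1,0,0,0,-0.1,0,0,-1],
)

```text
time_s: 7.42
eef_pos: [622.7, 106.2, 77.4]
ee_rot: [0.003, -0.077, 0.997, -0.0]
force: [-1.6, 0.8, 20.4]
grip_width: -0.005
grip_force: 10.0
```

>>> send_rows(
  targets=[0,0,0,-0.1,0,0,-1,0,0,0,-0.1,0,0,-1,0,0,0,0,0,0,-1],
)

```text
time_s: 7.8
eef_pos: [634.7, 108.1, 76.1]
ee_rot: [0.003, -0.077, 0.997, -0.0]
force: [3.6, 1.3, 11.6]
grip_width: 0.001
grip_force: 5.8
```

>>> send_rows(
  targets=[0,0,0,0,0,-0.25,-1,0,0,0,0.2,0,0,-1,0,0,0,0.2,0,0,-1,0,0,0,0,0,0,-1],
)

```text
time_s: 8.3
eef_pos: [608.4, 104.2, 89.6]
ee_rot: [-0.0, -0.077, 0.997, 0.0]
force: [0.7, 0.2, -0.0]
grip_width: 0.001
grip_force: 0.0
```

```bash
python3 - <<'E'
from h import *
plan([608.5,104.2,77],98.6)
snap('wrist','w4')
L=[cv2.imread(f'pics/w{i}.png')[180:300,215:345] for i in (2,3,4)]
cv2.imwrite('pics/w4c.png',cv2.resize(np.hstack(L),None,fx=2,fy=2,interpolation=cv2.INTER_CUBIC))
E
```

```text
pos [608.4 104.2  89.6] head 98.8 shift60 [-0.001 -0.001  0.21 ] turn [ 0.  -0.1  0.2] F [ 0.7  0.2 -0. ] t 8.3 w 0.0
```

View pics/w4c.png

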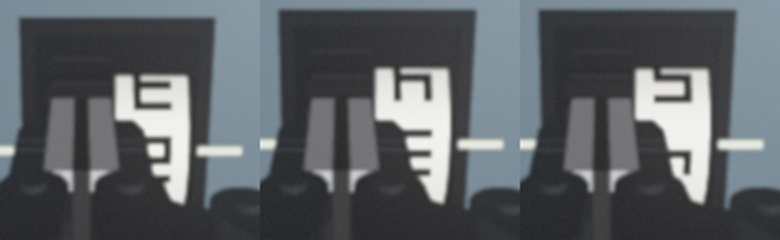

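Panels w2 to w4 show 2, then 3, then 4 at the index line, with the 5 next in line. One more stroke will set it.

>>> send_rows(
  targets=[0,0,0,0,0,0.2,-1,0,0,0,0,0,0.05,-1,0,0,0,0,0,0,-1],
)

```text
time_s: 8.72
eef_pos: [610.0, 104.3, 76.7]
ee_rot: [0.002, -0.077, 0.997, -0.0]
force: [-4.7, 0.3, 18.1]
grip_width: 0.0
grip_force: 9.5
```

>>> send_rows(
  targets=[0,0,0,-0.1,0,0,-1,0,0,0,-0.1,0,0,-1],
)

```text
time_s: 8.98
eef_pos: [622.7, 106.2, 77.4]
ee_rot: [0.003, -0.077, 0.997, -0.0]
force: [-2.5, 0.8, 20.2]
grip_width: 0.0
grip_force: 10.0
```

>>> send_rows(
  targets=[0,0,0,-0.1,0,0,-1,0,0,0,-0.1,0,0,-1,0,0,0,0,0,0,-1],
)

```text
time_s: 9.35
eef_pos: [634.7, 108.1, 76.2]
ee_rot: [0.003, -0.077, 0.997, -0.0]
force: [2.9, 0.5, 12.4]
grip_width: 0.004
grip_force: 5.8
```

>>> send_rows(
  targets=[0,0,0,0,0,-0.5,-1,0,0,0,0,0,-1,1,0,0,0,0,0,-0.8,1,0,0,0,0,0,0,1,0,0,0,0,0,0,1],
)

```text
time_s: 9.98
eef_pos: [632.2, 107.9, 211.0]
ee_rot: [-0.001, -0.077, 0.997, 0.0]
force: [0.1, 0.9, -0.6]
grip_width: 0.846
grip_force: 0.0
```

```bash
python3 - <<'E'
from h import *
plan([400,-275,210],147)
E
```

```text
pos [632.2 107.9 211. ] head 98.8 shift60 [ 4.803 -5.714  0.025] turn [  0.1  -0.1 -48.2] F [ 0.1  0.9 -0.6] t 9.975 w 0.85
```

>>> send_rows(
  targets=[0,0,0,0.57,-0.76,0,1,0,0,0,0.57,-0.76,0,1,0,0,0,0.57,-0.76,0,1,0,0,0,0.57,-0.76,0,1,0,0,0,0.57,-0.76,0,1],
)

```text
time_s: 10.6
eef_pos: [496.9, -144.8, 210.9]
ee_rot: [-0.001, -0.077, 0.997, 0.001]
force: [-0.2, -0.8, 0.0]
grip_width: 0.995
grip_force: 0.0
```

>>> send_rows(
  targets=[0,0,0,0.57,-0.76,0,1,0,0,0,0.57,-0.76,0,1,0,0,0,0.57,-0.76,0,1],
)

```text
time_s: 10.98
eef_pos: [416.6, -295.6, 211.0]
ee_rot: [-0.001, -0.077, 0.997, 0.001]
force: [1.0, -0.0, 0.3]
grip_width: 1.0
grip_force: 0.0
```

>>> send_rows(
  targets=[0,0,10.2,0,0,0,1,0,0,10.2,0,0,0,1,0,0,10.2,0,0,0,1,0,0,10.2,0,0,0,1,0,0,10.2,0,0,0,1],
)

```text
time_s: 11.6
eef_pos: [417.7, -294.1, 210.8]
ee_rot: [-0.002, 0.363, 0.932, 0.001]
force: [0.2, -0.7, 0.2]
grip_width: 0.999
grip_force: 0.0
```

>>> send_rows(
  targets=[0,0,10.2,0,0,0,1,0,0,10.2,0,0,0,1,0,0,10.2,0,0,0,1,0,0,10.2,0,0,0,1,0,0,10.2,0,0,0,1],
)

```text
time_s: 12.22
eef_pos: [417.7, -294.1, 210.8]
ee_rot: [-0.002, 0.729, 0.685, 0.0]
force: [-0.6, 0.4, -0.1]
grip_width: 1.0
grip_force: 0.0
```

>>> send_rows(
  targets=[0,0,10.2,0,0,0,1,0,0,10.2,0,0,0,1,0,0,9.4,0,0,0,1,0,0,0,0,0,0,1,0,0,0,0,0,0,1],
)

```text
time_s: 12.85
eef_pos: [417.9, -294.3, 211.9]
ee_rot: [-0.001, 0.878, 0.479, -0.0]
force: [0.1, 0.2, 0.2]
grip_width: 1.002
grip_force: 0.0
```

```bash
python3 - <<'E'
from h import *
plan([416,-293,210],-33)
snap('wrist','w5')
cv2.imwrite('pics/w5b.png',cv2.resize(cv2.imread('pics/w5.png'),(800,600),interpolation=cv2.INTER_CUBIC))
E
```

```text
pos [ 417.9 -294.3  211.9] head -32.8 shift60 [ 0.001 -0.038  0.031] turn [-0.1 -0.   0.2] F [0.1 0.2 0.2] t 12.85 w 1.0
```

View pics/w5b.png

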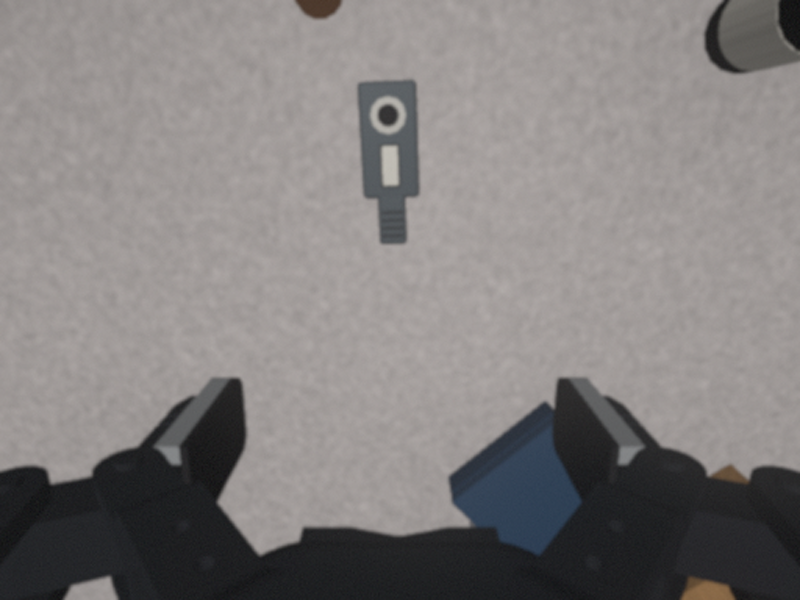

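The wrist view shows the top face of the cartridge: block end (359,83)–(415,81), shoulder at about (365,196)–(418,194), tab end (380,241)–(406,241).

```bash
python3 - <<'E'
from h import *
f=lambda u,v:ray('w5',u*.64-.18,v*.64-.18,20)[:2]
b=f(387,82);a=f(393,241);print(a,b,np.linalg.norm(b-a));L=np.linalg.norm(b-a);ax=(b-a)/L
m=(a+b)/2;th=np.degrees(np.arctan2(ax[1],ax[0]));print('mid',m,'th',th)
print(np.linalg.norm(f(359,83)-f(415,81)))
g=m+8*ax;print('grasp',g);plan([*g,60],th-90)
E
```

```text
[ 420.49298547 -281.071776  ] [ 469.84502988 -198.45429336] 96.23550656640484
mid [ 445.16900767 -239.76303468] th 59.14776547604403
33.65490237349623
grasp [ 449.27161355 -232.89509285]
pos [ 417.9 -294.3  212.1] head -32.8 shift60 [ 1.143 -0.113  2.535] turn [-0.1 -0.  -2. ] F [-0.6 -0.1 -0.7] t 12.9 w 1.0
```

>>> send_rows(
  targets=[0,0,-2,0,0,0,1,0,0,0,0.57,-0.03,0.6,1,0,0,0,0.57,-0.03,0.6,1,0,0,0,0,0,0.8,1,0,0,0,0,0,0.8,1],
)

```text
time_s: 13.52
eef_pos: [450.4, -233.6, 43.5]
ee_rot: [0.0, 0.869, 0.494, 0.0]
force: [-0.1, -0.3, 0.7]
grip_width: 1.003
grip_force: 0.0
```

>>> send_rows(
  targets=[0,0,0,0,0,0.4,1,0,0,0,0,0,0,1],
)

```text
time_s: 13.78
eef_pos: [449.5, -233.4, 19.5]
ee_rot: [-0.002, 0.87, 0.493, -0.001]
force: [-0.3, 0.4, 0.5]
grip_width: 1.0
grip_force: 0.0
```

```bash
python3 - <<'E'
from h import *
plan([449.3,-232.9,6],-30.9)
E
```

```text
pos [ 449.5 -233.4   19.5] head -30.9 shift60 [ 0.005 -0.006  0.225] turn [-0.2 -0.   0. ] F [-0.3  0.4  0.5] t 13.775 w 1.0
```

>>> send_rows(
  newtons=40,
  targets=[0,0,0,0,0,0.2,1,0,0,0,0,0,0,1,0,0,0,0,0,0,-1,0,0,0,0,0,0,-1,0,0,0,0,0,0,-1],
)

```text
time_s: 14.4
eef_pos: [450.4, -234.2, 9.2]
ee_rot: [0.0, 0.87, 0.493, 0.0]
force: [-0.5, -0.1, 4.8]
grip_width: 0.41
grip_force: 40.0
```

>>> send_rows(
  targets=[0,0,0,0,0,0,-1,0,0,0,0,0,0,-1],
)

```text
time_s: 14.65
eef_pos: [450.4, -234.2, 9.2]
ee_rot: [0.0, 0.87, 0.493, 0.0]
force: [-0.9, 1.1, 6.3]
grip_width: 0.408
grip_force: 40.7
```

>>> send_rows(
  targets=[0,0,0,0,0,-0.5,-1,0,0,0,0,0,-0.8,-1,0,0,0,0,0,-0.8,-1,0,0,0,0,0,-0.4,-1,0,0,0,0,0,0,-1],
)

```text
time_s: 15.28
eef_pos: [450.7, -234.4, 159.9]
ee_rot: [0.002, 0.87, 0.493, 0.001]
force: [0.5, -0.3, -1.3]
grip_width: 0.409
grip_force: 40.2
```

```bash
python3 - <<'E'
from h import *
plan([608.6,225.4,160],-81.35)
E
```

```text
pos [ 450.7 -234.4  159.9] head -31.0 shift60 [ 7.924 -1.688 -0.011] turn [ 0.2 -0.1 50.4] F [ 0.5 -0.3 -1.3] t 15.275 w 0.41
```

>>> send_rows(
  targets=[0,0,0,0.79,-0.17,0,-1,0,0,0,0.79,-0.17,0,-1,0,0,0,0.79,-0.17,0,-1,0,0,0,0.79,-0.17,0,-1,0,0,0,0.79,-0.17,0,-1],
)

```text
time_s: 15.9
eef_pos: [528.2, -2.9, 157.0]
ee_rot: [-0.001, 0.87, 0.493, -0.001]
force: [0.9, -1.0, -0.3]
grip_width: 0.405
grip_force: 40.2
```

>>> send_rows(
  targets=[0,0,0,0.79,-0.17,0,-1,0,0,0,0.79,-0.17,0,-1,0,0,0,0.79,-0.17,0,-1,0,0,0,0.79,-0.17,0,-1,0,0,0,0.79,-0.17,0,-1],
)

```text
time_s: 16.52
eef_pos: [606.5, 226.3, 156.5]
ee_rot: [-0.0, 0.87, 0.493, -0.001]
force: [0.7, 0.0, -0.4]
grip_width: 0.409
grip_force: 40.2
```

>>> send_rows(
  targets=[0,0,10.1,0,0,0,-1,0,0,10.1,0,0,0,-1,0,0,10.1,0,0,0,-1,0,0,10,0,0,0,-1,0,0,10,0,0,0,-1],
)

```text
time_s: 17.15
eef_pos: [606.2, 224.8, 156.4]
ee_rot: [0.0, 0.997, 0.073, -0.002]
force: [0.6, 0.8, -0.2]
grip_width: 0.409
grip_force: 40.2
```

>>> send_rows(
  targets=[0,0,0,0,0,0.7,-1,0,0,0,0,0,0,-1,0,0,0,0,0,0,-1],
)

```text
time_s: 17.52
eef_pos: [607.0, 224.9, 117.1]
ee_rot: [0.0, 0.997, 0.076, 0.0]
force: [0.6, 0.6, -0.3]
grip_width: 0.411
grip_force: 40.2
```

```bash
python3 - <<'E'
from h import *
plan([608.6,225.4,90],-81.35)
snap('wrist','w6')
cv2.imwrite('pics/w6b.png',cv2.resize(cv2.imread('pics/w6.png'),(800,600),interpolation=cv2.INTER_CUBIC))
E
```

```text
pos [607.  224.9 117.1] head -81.3 shift60 [ 0.027 -0.004  0.452] turn [ 0.  -0.   0.1] F [ 0.6  0.6 -0.3] t 17.525 w 0.41
```

View pics/w6b.png

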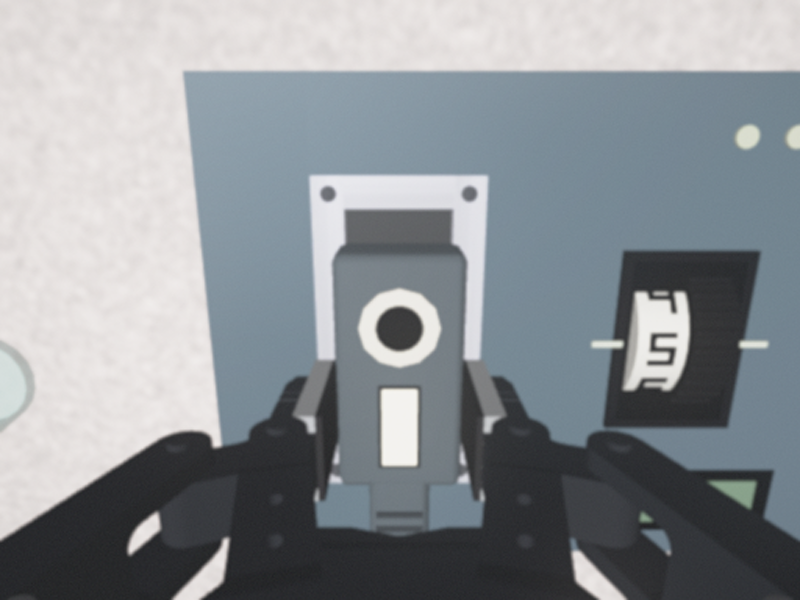

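The wheel now has the 5 at the index line, (662,348). The cartridge hangs over the pocket, well aligned, with its block end at about y=247. The pocket's far edge runs (345,209)–(452,209).

```bash
python3 - <<'E'
from h import *
f=lambda u,v,z:ray('w6',u*.64-.18,v*.64-.18,z)[:2]
u=np.array([.9888,.1495]);n=np.array([-.1495,.9888])
t=np.array([607,224.9])
for l,p in dict(pocketL=f(345,209,66),pocketR=f(452,209,66),cL=f(335,256,126),cR=f(467,256,126),cend=f(400,246,127)).items(): print(l,((p-t)@u).round(1),((p-t)@n).round(1))
E
```

```text
pocketL 47.0 20.2
pocketR 47.1 -19.3
cL 40.9 17.0
cR 41.0 -17.5
cend 43.8 0.0
```

>>> send_rows(
  targets=[0,0,0,0.025,-0.008,0.3,-1,0,0,0,0,0,0.3,-1,0,0,0,0,0,0,-1,0,0,0,0,0,0,-1],
)

```text
time_s: 18.08
eef_pos: [608.3, 225.6, 80.9]
ee_rot: [-0.0, 0.997, 0.076, 0.0]
force: [-0.2, 0.2, 0.4]
grip_width: 0.404
grip_force: 40.2
```

>>> send_rows(
  targets=[0,0,0,0,0,0.06,-1,0,0,0,0,0,0.06,-1,0,0,0,0,0,0,-1],
)

```text
time_s: 18.45
eef_pos: [608.0, 225.6, 73.2]
ee_rot: [0.0, 0.997, 0.076, -0.0]
force: [-0.6, -0.8, -0.8]
grip_width: 0.406
grip_force: 40.2
```

>>> send_rows(
  targets=[0,0,0,0,0,0.05,-1,0,0,0,0,0,0.03,-1,0,0,0,0,0,0,-1],
)

```text
time_s: 18.82
eef_pos: [608.1, 225.6, 68.5]
ee_rot: [0.0, 0.997, 0.076, -0.0]
force: [-0.1, -1.0, -0.3]
grip_width: 0.409
grip_force: 40.2
```

>>> send_rows(
  targets=[0,0,0,0,0,0.03,-1,0,0,0,0,0,0,-1,0,0,0,0,0,0,-1],
)

```text
time_s: 19.2
eef_pos: [608.3, 225.6, 67.3]
ee_rot: [-0.0, 0.997, 0.076, 0.0]
force: [-0.4, 0.1, 4.0]
grip_width: 0.406
grip_force: 40.6
```

Floor contact at z=67.3, as predicted. I'll release, raise the arm and check.

>>> send_rows(
  targets=[0,0,0,0,0,-0.01,0.2,0,0,0,0,0,0,0.2,0,0,0,0,0,0,0.2],
)

```text
time_s: 19.58
eef_pos: [608.1, 225.6, 67.3]
ee_rot: [0.0, 0.997, 0.076, -0.0]
force: [-0.7, 0.0, 0.3]
grip_width: 0.601
grip_force: 0.0
```

>>> send_rows(
  targets=[0,0,0,0,0,-0.3,0.2,0,0,0,0,0,-0.8,0.2,0,0,0,0,0,-0.8,0.2,0,0,0,-0.8,0,-0.4,0.2,0,0,0,-0.5,0,0,0.2],
)

```text
time_s: 20.2
eef_pos: [530.5, 213.8, 209.0]
ee_rot: [-0.0, 0.997, 0.076, 0.003]
force: [1.8, -0.0, -0.4]
grip_width: 0.601
grip_force: 0.0
```

>>> send_rows(
  targets=[0,0,0,0,0,0,0.2,0,0,0,0,0,0,0.2],
)

```text
time_s: 20.45
eef_pos: [531.7, 213.8, 206.3]
ee_rot: [-0.0, 0.997, 0.076, 0.001]
force: [0.5, -0.2, -0.3]
grip_width: 0.602
grip_force: 0.0
```

```bash
python3 - <<'E'
from h import *
plan([608.6,225.4,90],-81.35)
snap('wrist','w7')
cv2.imwrite('pics/w7b.png',cv2.resize(cv2.imread('pics/w7.png'),(800,600),interpolation=cv2.INTER_CUBIC))
E
```

```text
pos [531.7 213.8 206.3] head -81.3 shift60 [1.293 0.003 1.94 ] turn [-0.  -0.1  0.1] F [ 0.5 -0.2 -0.3] t 20.45 w 0.6
```

View pics/w7b.png

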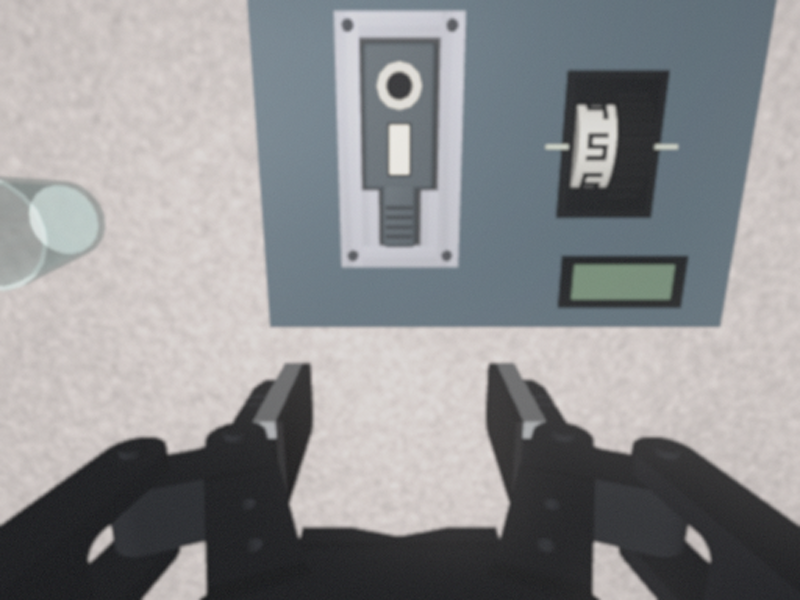

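The cartridge sits flush in its pocket with an even margin all round, from (400,40) to (400,245). The 5 is on the index line at (597,147), and the gripper is clear.

```bash
python3 -c "
from rig import job; print(job.finish_job())"
```

```text
the job is handed in; nothing more can be done
None
```

The job is handed in: the cartridge is seated in its pocket with the tab to the operator, the wheel is set to 5, and no other item on the bench was touched; no pass/fail verdict was returned.

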